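# Pack the meter and stack the handled stock tray

### The arm

A 6-joint arm with a two-finger parallel gripper is mounted at the origin on the work surface. World frame = base frame: x ahead of the robot, y to its left, z up, the work surface at z = 0. Lengths are in m, angles in degrees, forces in N, time in s.
With the tool pointing down it reaches from about 0.325 to 0.75 m from the base axis. Payload 7.6 kg.
Tool frame: the origin (TCP) lies at the very end of the fingers, on their centre line; the grasp point (between the pads) lies 19 mm behind it; z points along the fingers, y is the direction in which the jaws open and shut (so a half turn about z gives the same grasp; the last joint's range is limited). The gripper opens to 85 mm and grips with 20 to 120 N. Pads are 22 mm wide; open, the fingers measure 114 mm over their backs; the gripper's body (76 mm by 85 mm) begins 54 mm behind the grasp point. The pads swing forward as they close: fully open they stand 13 mm farther back than shut.
Start: joints at [62.206, 2.991, 80.254, -0, 96.75, -4.028], TCP at [0.212, 0.481, 0.231] pointing down, gripper open.
Joint ranges: [-166.34, 166.34], [-52.06, 124.39], [6.96, 135.62], [-60.46, 240.46], [14.63, 156.25], [-167.68, 167.68]. Speed limits (degrees/s): [147.25, 147.25, 172.46, 180, 180, 180].

### API

Orientations are given as [roll, pitch, yaw] about the fixed x, y, z axes, in that order (R = Rz(yaw) Ry(pitch) Rx(roll)).
In Python, from plant import env gives the robot as it stands.
- The arm moves only by the tool apply_moves, never from a script. Its argument "motion" is a list of rows, each a list of 7 numbers: the shift along the world's x, y, z in m, then the turn, a rotation vector about the world's x, y, z in rad, then the finger opening in m, from 0 to 0.0854. In form: [[x, y, z, rx, ry, rz, fingers], ...]. A call has 1 to 12 rows; each row shifts and turns the commanded pose from where the row before left it; what a row does not reach is not made up. A row lasts 1/10 s, in which the tool goes at most 50 mm and 8.59 degrees, less where a joint would pass 70% of its speed; a pose out of reach is approached as far as the arm can. A call with a gripper value outside its range is refused whole. The fingers move at their own pace and stop on an object; "squeeze" is the grip in N (left out, the last holds). Time passes only in rows, so rows that do not move let the fingers close. It gives the time, the measured TCP pose, the force and the opening at its end, in the units of the state.
- env.get_obs(): the state, without advancing time (a new reading comes with each control period).
- env.read_camera(name): name is "side" or "top"; returns the picture (420x560x3 uint8, red, green, blue); there is no depth.
- env.camera_info(name): a dict with "fx", "fy", "cx", "cy" (pixels), "R" (3x3) and "t" (3): a world point X has camera coordinates R X + t. Camera axes: x right, y down, z forward; pixel columns grow to the right and rows downward; lengths in m; the calibration is good to about 2 mm. A picture is of the moment at which its call begins. camera_info takes no time and is no camera call.
- env.sign_off(): hands the job in, once; it reports no verdict.
The state is a dict: "time_s": time; "joint_pos": joint angles; "qd": joint speeds; "tau": joint torques, N m; "ee_pos": TCP position; "orientation": TCP orientation; "ft_force": force on the tool from outside, world axes, zero at the start; "torque": the same for the moment, N m; "opening": finger opening in m.
Only numpy, scipy, OpenCV 4.12 (cv2) and the standard library are available. Lean on these libraries where they do the work, as an engineer would, in place of code of your own. Each camera call takes 0.05 s, during which the arm holds its last target.

### The job

Put the multimeter away: lay it flat, display up, in the open tray without a handle. Then carry the tray with the raised handle, its two white cartons still inside, and lower it onto the open tray so that all four feet drop into the corner sockets and it sits fully home, level on the rim; either way round will do. Set both down rather than dropping them, leave the stack standing on the bench, and do not disturb the spray can, the tape roll or the big carton.

Things in the scene. Friction and masses are not known exactly. Their poses are not given: they have to be found in the camera images.
- meter: Hand-held multimeter, dark with a grey face, display and round dial on top; 120 (x) x 60 (y) x 30 mm high (the dial's grip sticks up to 37 mm at the middle), about 0.2 kg. Lies on the bench display up. Origin at the centre of its underside; x along its length towards the display, z up out of the face.
- tray_low: Open grey plastic stacking tray without a handle, empty, loose on the bench, 200 (x) x 150 (y) x 72 mm high, about 0.4 kg. Origin at the centre of its footprint, at the tips of its 12 mm feet (bench level); x along its length, z up. Inner floor 16 mm above the origin, walls 3 mm thick. Inside 194 x 144 mm, less a 23 mm square post in each corner.
- low_rim (a point): Centre of the open tray's mouth, level with its flat rim, 72 mm above the tray's origin; axes as the tray's. The four corner posts are open at the top as sockets: 20 x 20 mm, 16 mm deep, centred 87 mm from this point along x and 62 mm along y.
- tray_top: Grey plastic stacking tray with a raised carrying handle, 200 (x) x 150 (y) mm, rim 56 mm high, about 0.36 kg, loose on the bench; holds two white cartons, one each side of the handle. Origin at the centre of its footprint, at the tips of its feet; x along its length and handle, z up. Fully home, its origin is 60 mm above the open tray's origin, centred (about 2 mm play), long sides parallel.
- top_handle (a point): Middle of the handled tray's handle bar, 98 mm above the tray's origin; axes as the tray's. The bar is 132 mm long (x), 14 mm thick (y), 20 mm high, on two posts 59 mm either side of the middle; below it a 34 mm gap down to the tray's middle wall.
- top_foot (a point): Tip of one of the handled tray's four tapered round feet (corner lugs), the one at x = 87, y = 62 mm of the tray; the others are at the mirrored places. Each is 12 mm long, 16 mm across at the root, 10 mm at the tip; the tray's flat underside is 12 mm above the tips.
- box_a: Plain white carton 110 x 46 x 36 mm, 0.08 kg, lying loose in the handled tray on its +y side. Origin at the centre of its underside.
- box_b: Plain white carton 110 x 46 x 36 mm, 0.08 kg, lying loose in the handled tray on its -y side. Origin at the centre of its underside.
- spray_can: Bystander: blue spray can with a red cap, 55 mm across, 188 mm tall, standing beyond the work. Origin at the centre of its foot.
- tape_roll: Bystander: roll of brown packing tape lying flat, 110 mm across, 48 mm high, beyond the work. Origin at the centre of its underside.
- carton: Bystander: open cardboard carton of boxed goods, 150 x 230 mm, 110 mm high, beyond the work. Origin at the centre of its underside.
Things that resemble listed ones, but are neither listed nor needed, are in the scene too. Leave any green look-alike of the tray_top alone.

How it is judged:
By the outcome, as a careful person would: the job done as asked, in the order asked, and still so for the second after the job is handed in, with the robot touching nothing.
It also fails if it takes over 66 s, if anything falls off the work surface, if the arm or the gripper's body presses on something with over 40 N, if the wrist force passes 120 N, or if a joint passes its speed limit or range.

## Working session

There is one attempt and no reset: what is moved stays moved. The work goes in short steps, Python scripts to look and compute and a tool call to move; the robot and the scene stay as the last step left them, time stands still between calls to the robot, and variables do not carry over. Pictures are saved under pics/ and viewed, and the job is handed in when it is done.

Besides the shell and the picture viewer there is one more tool, called after "Request:" as name(argument=value, ...) on one line, values as JSON. apply_moves: Moves the arm, as the interface text tells. Its arguments: {"type":"object","properties":{"motion":{"type":"array","items":{"type":"array","items":{"type":"number"}}},"squeeze":{"type":"number"}},"required":["motion"]}

```bash
ls; mkdir -p pics
python3 - <<'E'
from plant import env
import cv2
print(env.get_obs())
for n in("top","side"):
    i=env.camera_info(n);print(n,i)
    cv2.imwrite(f"pics/{n}0.png",env.read_camera(n)[:,:,::-1])
E
```

```text
pics
{'time_s': 0.0, 'joint_pos': array([ 6.22076134e+01,  3.02623129e+00,  8.03130413e+01,  6.02245066e-04,
        9.67485986e+01, -4.02976236e+00]), 'qd': array([ 0.01757057, -0.07229985, -0.02710058, -0.01954318,  0.04418254,
       -0.06826709]), 'tau': array([-1.74389108e-03, -3.81659961e+01, -3.60188484e+01, -1.22805277e-04,
        6.07127571e-03,  2.17303329e-05]), 'ee_pos': array([0.21140147, 0.48023287, 0.23048125]), 'orientation': array([-1.79912388e+02, -6.77181051e-03,  1.56237441e+02]), 'ft_force': array([-0.06414428,  0.8615771 , -0.20850051]), 'torque': array([-0.0600707 ,  0.02326317, -0.04377604]), 'opening': 0.08548138437307459}
top {'fx': 525.1553335271979, 'fy': 525.1553335271979, 'cx': 285.4379151031877, 'cy': 216.1797975777215, 'R': array([[-8.72144530e-02, -9.96189557e-01, -7.44240610e-05],
       [-9.70851776e-01,  8.50129217e-02, -2.24097374e-01],
       [ 2.23249791e-01, -1.94722751e-02, -9.74566756e-01]]), 't': array([0.05305124, 0.52348171, 1.23479515])}
side {'fx': 391.19614912327876, 'fy': 391.19614912327876, 'cx': 280.22973070745456, 'cy': 215.20668887048816, 'R': array([[ 0.87546967, -0.48321197, -0.00768382],
       [-0.3063928 , -0.5426777 , -0.78206417],
       [ 0.37373293,  0.68702773, -0.62315054]]), 't': array([-0.42933896,  0.25029223,  0.92587215])}
```

View pics/top0.png

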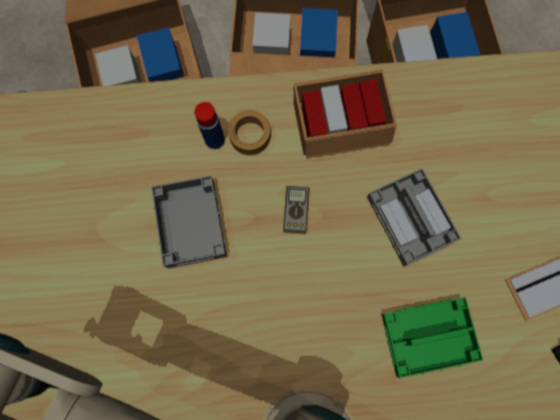

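View pics/side0.png

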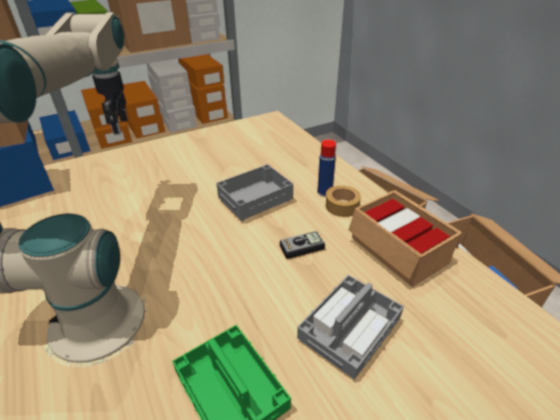

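Top view: open grey tray without a handle at (189,222), meter at (296,209) with its display towards the top of the picture, and grey handled tray with two white cartons at (413,217). The green handled tray at (431,337) is the look-alike to leave alone. The spray can (208,125), tape (249,132) and carton (343,112) lie beyond the work. I'll enlarge to confirm.

```bash
cat > h.py <<'E'
import numpy as np,cv2
from plant import env
def w(n,u,v,z):
    i=env.camera_info(n);R=np.array(i['R']);t=np.array(i['t'])
    d=R.T@np.array([(u-i['cx'])/i['fx'],(v-i['cy'])/i['fy'],1]);c=-R.T@t
    return c+d*(z-c[2])/d[2]
def p(n,X):
    i=env.camera_info(n);c=np.array(i['R'])@np.asarray(X,float)+i['t']
    return np.array([i['cx']+i['fx']*c[0]/c[2],i['cy']+i['fy']*c[1]/c[2]])
def crop(im,x,y,ww,hh,s,name):
    c=cv2.resize(im[y:y+hh,x:x+ww],None,fx=s,fy=s,interpolation=cv2.INTER_CUBIC)
    cv2.imwrite(name,c)
E
python3 - <<'E'
import cv2,numpy as np
from h import crop
a=cv2.imread('pics/top0.png');b=a
t=lambda x,y:cv2.resize(a[y:y+100,x:x+100],None,fx=4,fy=4,interpolation=cv2.INTER_CUBIC)
cv2.imwrite('pics/c1.png',np.hstack([t(140,170),t(362,165)]))
crop(a,266,170,60,80,7,'pics/c2.png')
E
```

```text
(no output)
```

View pics/c1.png

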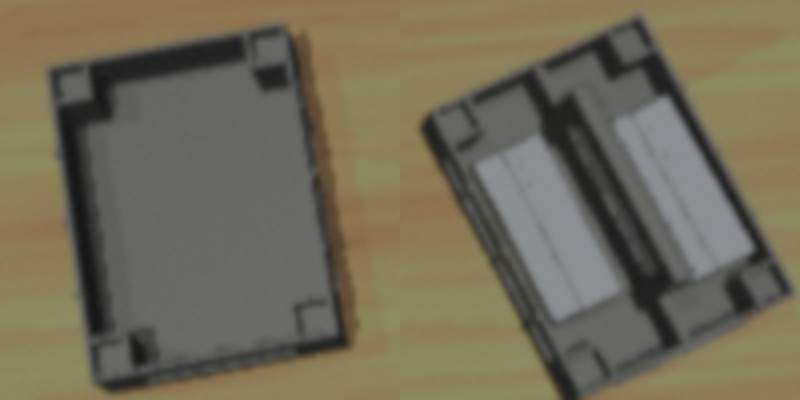

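View pics/c2.png

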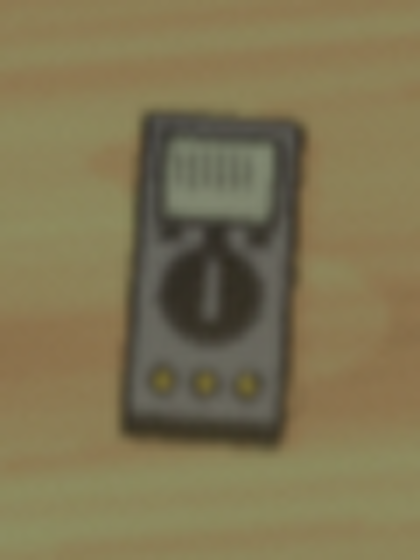

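```bash
cat > fit.py <<'E'
import numpy as np,cv2
from h import w,p
from scipy.optimize import least_squares
def fit(px,L,W,z,cam='top'):
    P=np.array([w(cam,*q,z)[:2] for q in px])
    o=np.array([[1,1],[1,-1],[-1,-1],[-1,1]])*[L/2,W/2]
    def f(x,full=False):
        c,s=np.cos(x[2]),np.sin(x[2]); M=o@np.array([[c,s],[-s,c]])+x[:2]
        return (M-P).ravel()
    a0=np.arctan2(*(P[0]+P[1]-P[2]-P[3])[::-1])
    r=least_squares(f,[*P.mean(0),a0])
    print('sides',[round(np.linalg.norm(P[i]-P[i-1])*1e3,1) for i in range(4)])
    print('x,y,yaw',np.round([r.x[0],r.x[1],np.degrees(r.x[2])],4),'res mm',np.round(r.fun*1e3,1))
    return r.x
def box(x,L,W,z):
    o=np.array([[1,1],[1,-1],[-1,-1],[-1,1]])*[L/2,W/2]
    c,s=np.cos(x[2]),np.sin(x[2]);M=o@np.array([[c,s],[-s,c]])+x[:2]
    return np.c_[M,np.full(4,z)]
def draw(im,cam,pts,s,ox,oy,col):
    q=np.array([p(cam,X) for X in pts]); q=((q-[ox,oy]+.5)*s-.5)
    cv2.polylines(im,[np.round(q).astype(int)],True,col,1)
E
python3 - <<'E'
from fit import *
f=lambda pts,s,ox,oy:[((x+.5)/s-.5+ox,(y+.5)/s-.5+oy) for x,y in pts]
low=fit(f([(48,68),(287,27),(347,343),(95,380)],4,140,170),.2,.15,.072)
top=fit(f([(24,112),(240,16),(392,290),(172,395)],4,362,165),.2,.15,.056)
met=fit(f([(147,112),(302,122),(280,430),(126,418)],7,266,170),.12,.06,.03)
a=cv2.imread('pics/side0.png');t=cv2.imread('pics/top0.png')
def mk(im,cam,ox,oy,ww,hh,s):
    c=cv2.resize(im[oy:oy+hh,ox:ox+ww],None,fx=s,fy=s,interpolation=cv2.INTER_CUBIC)
    for x,L,W,z in((low,.2,.15,.072),(top,.2,.15,.056),(met,.12,.06,.03),(met,.12,.06,0)):
        draw(c,cam,box(x,L,W,z),s,ox,oy,(0,255,0))
    for x,h in((top,.108),):
        draw(c,cam,box(x,.132,.014,h),s,ox,oy,(0,0,255))
    return c
cv2.imwrite('pics/s1.png',mk(a,'side',210,160,200,220,3)[:600]); cv2.imwrite('pics/t1.png',mk(t,'top',140,160,330,120,2.4) if 0 else mk(t,'top',145,165,320,110,2))
E
```

```text
sides [np.float64(197.6), np.float64(149.2), np.float64(202.3), np.float64(151.6)]
x,y,yaw [0.5342 0.2444 5.8651] res mm [-0.7 -1.2  1.1 -1.8  2.9  2.6 -3.3  0.4]
sides [np.float64(196.2), np.float64(152.0), np.float64(194.3), np.float64(152.3)]
x,y,yaw [ 0.5027 -0.308  20.0205] res mm [ 1.9 -0.7  2.8  1.8 -2.8  0.5 -1.8 -1.6]
sides [np.float64(114.3), np.float64(56.7), np.float64(114.9), np.float64(55.3)]
x,y,yaw [ 0.5516 -0.0222 -9.1619] res mm [ 3.1  1.2  2.2 -2.  -2.9 -1.9 -2.5  2.8]
```

View pics/s1.png

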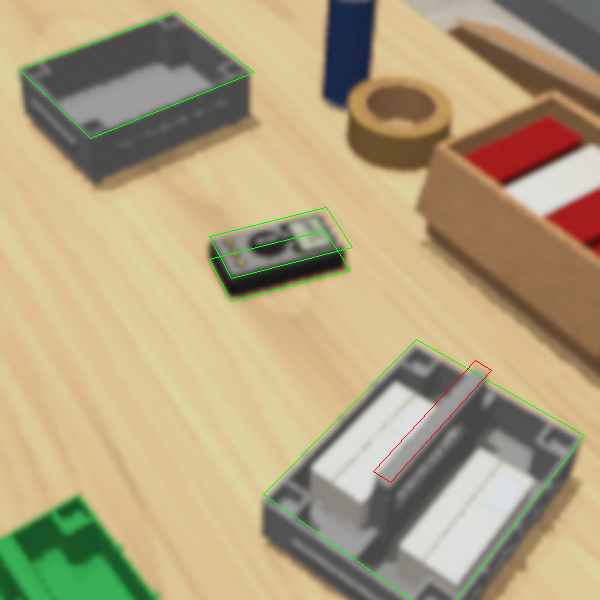

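View pics/t1.png

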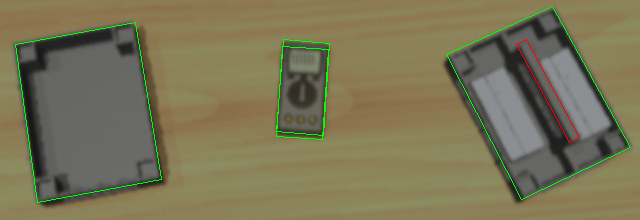

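Run:
```python
from fit import *
f=lambda pts,s,ox,oy:np.array([((x+.5)/s-.5+ox,(y+.5)/s-.5+oy) for x,y in pts])
def joint(x0,L,W,z,obs):
    def r(x):
        o=[]
        B=box(x,L,W,z)
        for cam,pts in obs:
            q=np.array([p(cam,X) for X in B]); q0=np.array([p(cam,X) for X in box(x0,L,W,z)])
            for a in pts: o+=list(q[np.argmin(np.linalg.norm(q0-a,axis=1))]-a)
        return np.array(o)
    for sel in obs:pass
    s=least_squares(r,x0);print(np.round([s.x[0],s.x[1],np.degrees(s.x[2])],4),np.round(s.fun,1));return s.x
t=('top',f([(48,68),(287,27),(347,343),(95,380)],4,140,170));s=('side',f([(22,72),(172,14),(248,73),(92,135)],3,210,160))
x0=[.5342,.2444,np.radians(5.87)]
joint(x0,.2,.15,.072,[t]);joint(x0,.2,.15,.072,[s]);joint(x0,.2,.15,.072,[t,s])
t=('top',f([(24,112),(240,16),(392,290),(172,395)],4,362,165));s=('side',f([(265,495),(415,342),(580,437)],3,210,160))
x0=[.5027,-.308,np.radians(20)]
joint(x0,.2,.15,.056,[t]);joint(x0,.2,.15,.056,[s]);joint(x0,.2,.15,.056,[t,s])
im=cv2.imread('pics/side0.png')
from h import crop
crop(im,270,220,70,50,8,'pics/c3.png');crop(im,290,265,125,115,6,'pics/c4.png')
```

```text
[0.5342 0.2443 5.8894] [ 0.5  0.2  0.7 -0.5 -1.1 -1.1 -0.1  1.4]
[0.5329 0.2448 6.9558] [-1.4 -0.6  0.2 -0.7  1.5 -0.7 -0.3  1.2]
[0.5338 0.2445 6.1628] [ 0.3  0.6  0.4 -0.4 -1.  -1.1  0.1  1.7 -1.  -0.9  1.  -0.6  1.8 -0.4
 -0.6  1.1]
[ 0.5029 -0.3079 19.955 ] [ 0.2 -0.9 -0.8 -1.  -0.1  1.1  0.7  0.6]
[ 0.5013 -0.3089 20.2323] [-1.   0.5  0.1 -0.5  1.  -0.4]
[ 0.5022 -0.3082 20.106 ] [ 0.3 -0.5 -0.8 -0.8  0.1  1.3  1.   0.9 -0.9 -0.   0.3 -0.8  1.2 -0.7]
```

View pics/c3.png

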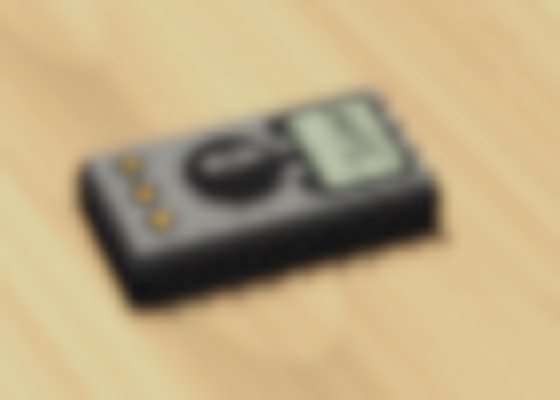

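View pics/c4.png

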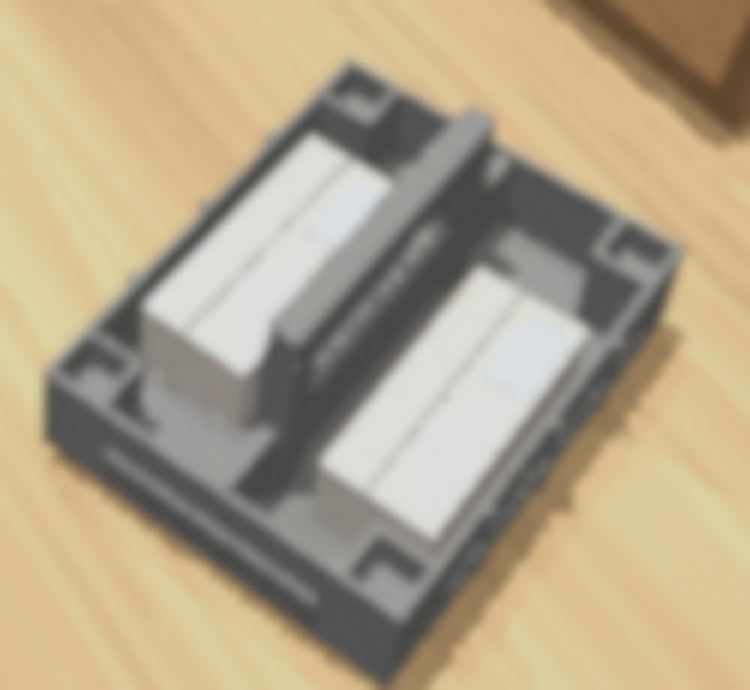

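Both cameras agree within about 2 mm. Poses:

| Thing | x (m) | y (m) | yaw (°) |
|---|---|---|---|
| tray_low | 0.534 | 0.2445 | 6.2 |
| tray_top | 0.502 | -0.308 | 20.1 |
| meter | 0.5516 | -0.022 | -9.2 |

The crops confirm that the grey handled tray holds the two white cartons. Next I move above the meter, tool yaw to 170.8°.

Request:
apply_moves(motion=[[0.0142,-0.021,0,0,0,0.0106,0.085],[0.0142,-0.021,0,0,0,0.0106,0.085],[0.0142,-0.021,0,0,0,0.0106,0.085],[0.0142,-0.021,0,0,0,0.0106,0.085],[0.0142,-0.021,0,0,0,0.0106,0.085],[0.0142,-0.021,0,0,0,0.0106,0.085],[0.0142,-0.021,0,0,0,0.0106,0.085],[0.0142,-0.021,0,0,0,0.0106,0.085],[0.0142,-0.021,0,0,0,0.0106,0.085],[0.0142,-0.021,0,0,0,0.0106,0.085],[0.0142,-0.021,0,0,0,0.0106,0.085],[0.0142,-0.021,0,0,0,0.0106,0.085]], squeeze=40)

```text
time_s: 1.3
ee_pos: [0.3823, 0.2275, 0.231]
orientation: [-180.0, -0.0, 163.5]
ft_force: [0.9, -0.5, 0.8]
opening: 0.085
```

Request:
apply_moves(motion=[[0.0142,-0.021,0,0,0,0.0106,0.085],[0.0142,-0.021,0,0,0,0.0106,0.085],[0.0142,-0.021,0,0,0,0.0106,0.085],[0.0142,-0.021,0,0,0,0.0106,0.085],[0.0142,-0.021,0,0,0,0.0106,0.085],[0.0142,-0.021,0,0,0,0.0106,0.085],[0.0142,-0.021,-0.01,0,0,0.0106,0.085],[0.0142,-0.021,-0.02,0,0,0.0106,0.085],[0.0142,-0.021,-0.03,0,0,0.0106,0.085],[0.0142,-0.021,-0.03,0,0,0.0106,0.085],[0.0142,-0.021,-0.03,0,0,0.0106,0.085],[0.0142,-0.021,-0.02,0,0,0.0106,0.085]])

```text
time_s: 2.5
ee_pos: [0.5516, -0.0243, 0.0883]
orientation: [-180.0, -0.2, 170.8]
ft_force: [0.3, 0.2, 0.6]
opening: 0.0852
```

Request:
apply_moves(motion=[[0,0,0,0,0,0,0.078],[0,0,0,0,0,0,0.078]])

```text
time_s: 2.7
ee_pos: [0.552, -0.0236, 0.0907]
orientation: [180.0, -0.1, 170.8]
ft_force: [-0.0, -0.3, 0.2]
opening: 0.0781
```

Run:
```python
from h import *
o=env.get_obs();print(o['time_s'],o['ee_pos'],o['orientation'],o['ft_force'],o['opening'],o['joint_pos'])
a=env.read_camera('side')[:,:,::-1].copy();b=env.read_camera('top')[:,:,::-1].copy()
cv2.imwrite('pics/s2.png',a);cv2.imwrite('pics/t2.png',b)
crop(a,230,130,140,140,4,'pics/s2c.png')
print(p('side',o['ee_pos']),p('top',o['ee_pos']))
```

```text
2.7 [ 0.5519664  -0.02357197  0.09068214] [ 1.79984365e+02 -1.04539676e-01  1.70753387e+02] [-0.01558844 -0.27395057  0.15570191] 0.07809289625181201 [-6.28573562e+00  1.26388800e+01  8.60172627e+01  2.12501129e-02
  8.14474504e+01 -8.70422879e+01]
[304.07699452 223.71640492] [297.17528363 201.82340089]
```

View pics/s2c.png

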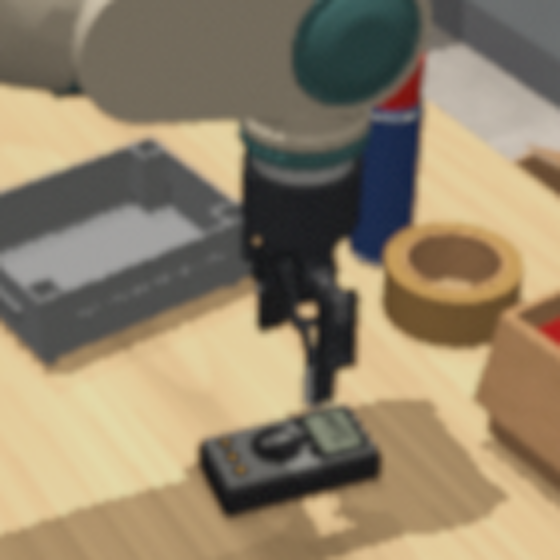

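The crop shows the fingers straddling the meter, jaws across its width, clear of everything. The tips at crop (318,400) and (270,325) sit a little behind the nominal TCP, as expected for open fingers. Descend and grip.

Request:
apply_moves(motion=[[0,0.0013,-0.02,0,0,0,0.078],[0,0,-0.025,0,0,0,0.078],[0,0,-0.02,0,0,0,0.078],[0,0,-0.015,0,0,0,0.078],[0,0,-0.008,0,0,0,0.078],[0,0,0,0,0,0,0.078]])

```text
time_s: 3.4
ee_pos: [0.5521, -0.0218, 0.003]
orientation: [180.0, -0.0, 170.8]
ft_force: [0.0, -0.5, 0.7]
opening: 0.0777
```

Request:
apply_moves(motion=[[0,0,0,0,0,0,0.07],[0,0,0,0,0,0,0.064],[0,0,0,0,0,0,0.06],[0,0,0,0,0,0,0.054],[0,0,0,0,0,0,0.05],[0,0,0,0,0,0,0.05]])

```text
time_s: 4.0
ee_pos: [0.5532, -0.0224, 0.0046]
orientation: [180.0, 0.1, 170.8]
ft_force: [-1.3, -0.6, 6.6]
opening: 0.0587
```

Request:
apply_moves(motion=[[0,0,0.005,0,0,0,0.05],[0,0,0.015,0,0,0,0.05],[0,0,0.03,0,0,0,0.05],[0,0,0.03,0,0,0,0.05],[0,0,0.03,0,0,0,0.05],[0,0,0.02,0,0,0,0.05],[0,0,0,0,0,0,0.05]])

```text
time_s: 4.7
ee_pos: [0.554, -0.0223, 0.1377]
orientation: [180.0, 0.4, 170.8]
ft_force: [0.1, 0.3, -1.7]
opening: 0.0589
```

Run:
```python
from h import *
o=env.get_obs();print(o['time_s'],o['ee_pos'],o['orientation'],o['ft_force'],o['opening'])
a=env.read_camera('side')[:,:,::-1].copy();b=env.read_camera('top')[:,:,::-1].copy()
crop(a,250,130,110,100,6,'pics/s3c.png')
cv2.imwrite('pics/t3.png',b)
```

```text
4.7 [ 0.55404694 -0.02232506  0.13772777] [179.9690384    0.40854418 170.81275994] [ 0.11084661  0.31134316 -1.73085863] 0.058903526260825616
```

View pics/s3c.png

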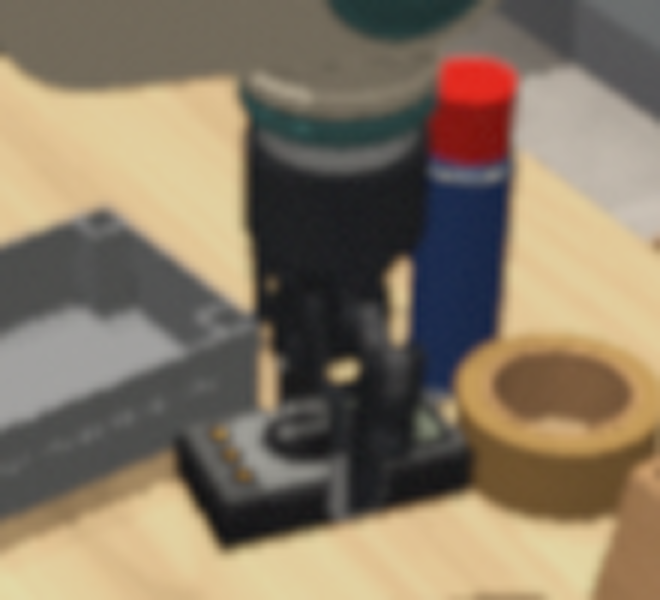

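The crop shows the meter held level, display up, gripped at its middle (wrist force -1.7 N matches 0.2 kg). Carry it over the open tray and turn it to the tray's yaw.

Request:
apply_moves(motion=[[-0.001,0.0135,0,0,0,0.0135,0.05],[-0.002,0.0267,0,0,0,0.0269,0.05],[-0.002,0.0267,0,0,0,0.0269,0.05],[-0.002,0.0267,0,0,0,0.0269,0.05],[-0.002,0.0267,0,0,0,0.0269,0.05],[-0.002,0.0267,0,0,0,0.0269,0.05],[-0.002,0.0267,0,0,0,0.0269,0.05],[-0.002,0.0267,0,0,0,0.0269,0.05],[-0.002,0.0267,0,0,0,0.0269,0.05],[-0.002,0.0267,0,0,0,0.0269,0.05],[-0.001,0.0132,0,0,0,0.0135,0.05],[0,0,0,0,0,0,0.05]])

```text
time_s: 6.0
ee_pos: [0.5313, 0.2463, 0.132]
orientation: [-180.0, -0.1, -173.6]
ft_force: [0.1, 0.0, -1.9]
opening: 0.059
```

Run:
```python
from h import *
o=env.get_obs();print(o['time_s'],o['ee_pos'],o['orientation'],o['ft_force'],o['opening'])
a=env.read_camera('side')[:,:,::-1].copy();b=env.read_camera('top')[:,:,::-1].copy()
crop(a,195,80,110,140,4,'pics/s4c.png');crop(b,130,160,130,120,5,'pics/t4c.png')
```

```text
6.0 [0.5312948  0.24631255 0.13197463] [-1.79982077e+02 -1.28310500e-01 -1.73608612e+02] [ 1.45400388e-01  7.39311889e-04 -1.90439464e+00] 0.059018890724434156
```

View pics/s4c.png

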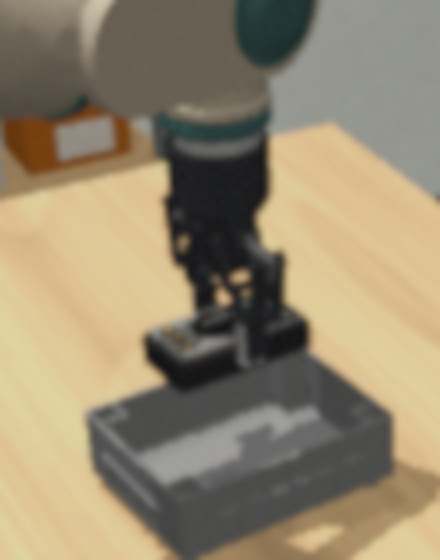

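View pics/t4c.png

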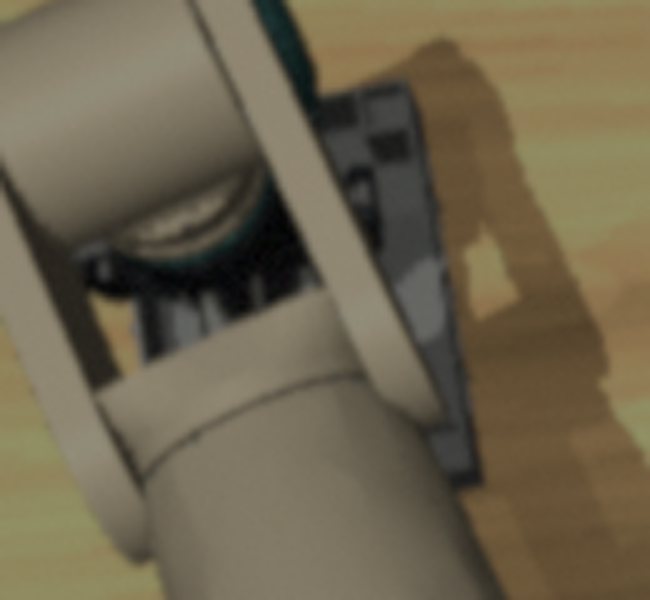

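The side crop shows the meter level above the tray mouth. Correct by a few mm and lower to just above the floor.

Request:
apply_moves(motion=[[0.0025,-0.0018,-0.01,0,0,0,0.05],[0,0,-0.025,0,0,0,0.05],[0,0,-0.025,0,0,0,0.05],[0,0,-0.022,0,0,0,0.05],[0,0,-0.012,0,0,0,0.05],[0,0,-0.008,0,0,0,0.05],[0,0,0,0,0,0,0.05],[0,0,0,0,0,0,0.05]])

```text
time_s: 6.9
ee_pos: [0.5355, 0.243, 0.0323]
orientation: [180.0, 0.1, -173.8]
ft_force: [-0.5, -0.3, -1.7]
opening: 0.059
```

Request:
apply_moves(motion=[[0,0,-0.003,0,0,0,0.05],[0,0,0,0,0,0,0.05]])

```text
time_s: 7.1
ee_pos: [0.5351, 0.2431, 0.0288]
orientation: [180.0, 0.0, -173.8]
ft_force: [0.3, -0.3, -2.8]
opening: 0.059
```

Request:
apply_moves(motion=[[0,0,-0.004,0,0,0,0.05],[0,0,-0.002,0,0,0,0.05],[0,0,0,0,0,0,0.05]])

```text
time_s: 7.4
ee_pos: [0.5345, 0.2429, 0.0218]
orientation: [-180.0, -0.1, -173.8]
ft_force: [-0.3, -0.7, -2.5]
opening: 0.0588
```

Request:
apply_moves(motion=[[0,0,-0.0015,0,0,0,0.05],[0,0,0,0,0,0,0.05]])

```text
time_s: 7.6
ee_pos: [0.5349, 0.243, 0.0208]
orientation: [180.0, 0.0, -173.8]
ft_force: [-0.5, 0.6, -2.3]
opening: 0.059
```

Request:
apply_moves(motion=[[0,0,-0.0015,0,0,0,0.05],[0,0,0,0,0,0,0.05]])

```text
time_s: 7.8
ee_pos: [0.5351, 0.2431, 0.0206]
orientation: [180.0, 0.0, -173.8]
ft_force: [-4.2, -1.2, 5.5]
opening: 0.0591
```

Request:
apply_moves(motion=[[0,0,-0.001,0,0,0,0.05],[0,0,0,0,0,0,0.05]])

```text
time_s: 8.0
ee_pos: [0.5352, 0.2432, 0.0206]
orientation: [180.0, 0.1, -173.8]
ft_force: [-6.4, -2.9, 12.0]
opening: 0.0589
```

Contact at 0.0206, exactly as predicted. Ease off and open gently.

Request:
apply_moves(motion=[[0,0,0.0015,0,0,0,0.05],[0,0,0,0,0,0,0.061],[0,0,0,0,0,0,0.066],[0,0,0,0,0,0,0.072],[0,0,0,0,0,0,0.076],[0,0,0,0,0,0,0.076]])

```text
time_s: 8.6
ee_pos: [0.5348, 0.243, 0.0197]
orientation: [180.0, -0.0, -173.8]
ft_force: [-0.1, 0.6, 0.8]
opening: 0.076
```

Request:
apply_moves(motion=[[0,0,0.01,0,0,0,0.076],[0,0,0.02,0,0,0,0.076],[0,0,0.03,0,0,0,0.076],[0,0,0.04,0,0,0,0.076],[0,0,0.04,0,0,0,0.076],[0,-0.01,0.03,0,0,0,0.076],[0,-0.03,0.01,0,0,0,0.076],[0,-0.04,0,0,0,0,0.076],[0,-0.04,0,0,0,0,0.076],[0,-0.04,0,0,0,0,0.076]])

```text
time_s: 9.6
ee_pos: [0.5347, 0.0816, 0.2009]
orientation: [-180.0, 0.1, -173.7]
ft_force: [0.7, -0.0, -0.9]
opening: 0.0762
```

Run:
```python
from h import *
o=env.get_obs();print(o['time_s'],o['ee_pos'],o['orientation'],o['ft_force'],o['opening'])
a=env.read_camera('side')[:,:,::-1].copy();b=env.read_camera('top')[:,:,::-1].copy()
cv2.imwrite('pics/t5.png',b);cv2.imwrite('pics/s5.png',a)
crop(b,140,165,110,110,5,'pics/t5c.png')
```

```text
9.6 [0.53466649 0.08162259 0.20088828] [-1.79999705e+02  7.49103677e-02 -1.73745438e+02] [ 0.70367265 -0.00505224 -0.93854732] 0.07623989351002881
```

View pics/t5c.png

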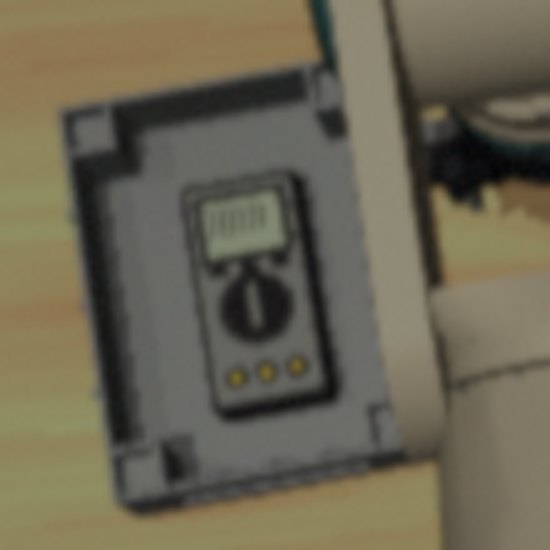

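View pics/s5.png

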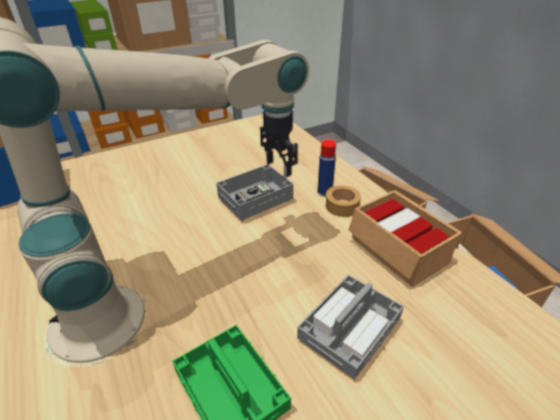

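The meter lies flat in the tray, display up, at crop (260,295), and the tray hasn't moved (its left corner is still at (152,187)). Next the handled tray.

Request:
apply_moves(motion=[[-0.0015,-0.0175,0,0,0,0.011,0.055],[-0.003,-0.0355,0,0,0,0.022,0.055],[-0.003,-0.0355,0,0,0,0.022,0.055],[-0.003,-0.0355,0,0,0,0.022,0.055],[-0.003,-0.0355,0,0,0,0.022,0.055],[-0.003,-0.0355,0,0,0,0.022,0.055],[-0.003,-0.0355,0,0,0,0.022,0.055],[-0.003,-0.0355,0,0,0,0.022,0.055],[-0.003,-0.0355,0,0,0,0.022,0.055],[-0.003,-0.0355,0,0,0,0.022,0.055],[-0.003,-0.0355,-0.02,0,0,0.022,0.055],[-0.001,-0.0175,-0.03,0,0,0.01,0.055]])

```text
time_s: 10.9
ee_pos: [0.5031, -0.3098, 0.152]
orientation: [-179.7, 0.2, -160.0]
ft_force: [0.1, -0.6, -0.1]
opening: 0.0555
```

Request:
apply_moves(motion=[[0,0,0,0,0,0,0.055],[0,0,0,0,0,0,0.055]])

```text
time_s: 11.1
ee_pos: [0.5025, -0.3063, 0.1502]
orientation: [179.9, -0.0, -160.0]
ft_force: [0.9, -0.1, 0.9]
opening: 0.055
```

Run:
```python
from h import *
o=env.get_obs();print(o['time_s'],o['ee_pos'],o['orientation'],o['joint_pos'],o['opening'])
a=env.read_camera('side')[:,:,::-1].copy();b=env.read_camera('top')[:,:,::-1].copy()
crop(a,290,220,120,150,4,'pics/s6c.png');crop(b,350,150,130,130,4,'pics/t6c.png')
```

```text
11.1 [ 0.50254379 -0.3062841   0.15015045] [ 1.79934907e+02 -7.78232296e-03 -1.59974109e+02] [-3.49704862e+01  1.53917577e+01  7.57530496e+01  3.09704058e-02
  8.89129761e+01 -1.44996976e+02] 0.05503040072117392
```

View pics/s6c.png

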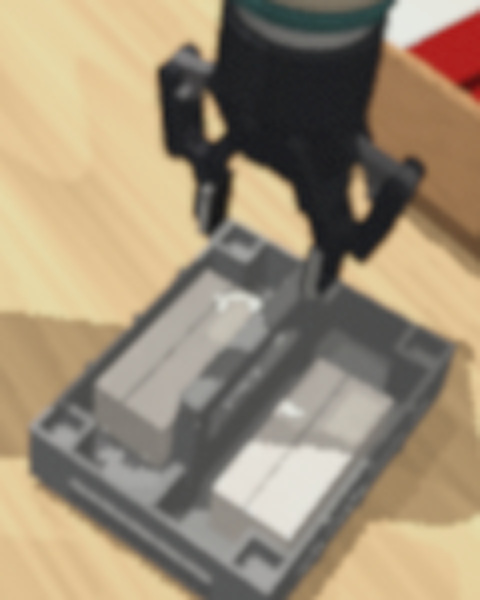

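View pics/t6c.png

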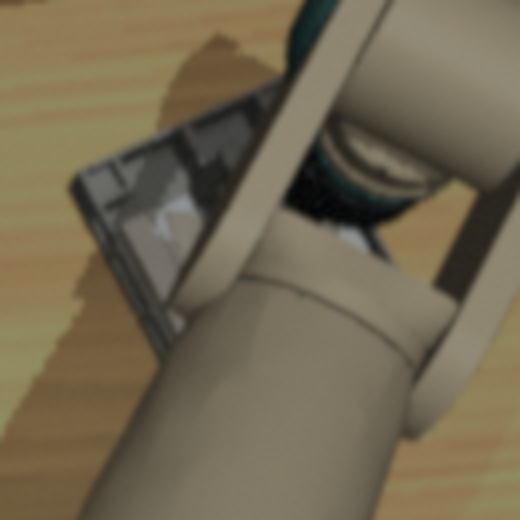

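The fingers straddle the handle line: tips at crop (208,228) and (318,290), either side of the bar. Correct y by -2 mm and descend.

Request:
apply_moves(motion=[[0,-0.0019,-0.01,0,0,0,0.055],[0,0,-0.02,0,0,0,0.055],[0,0,-0.02,0,0,0,0.055],[0,0,-0.016,0,0,0,0.055],[0,0,-0.008,0,0,0,0.055],[0,0,0,0,0,0,0.055]], squeeze=90)

```text
time_s: 11.8
ee_pos: [0.502, -0.3083, 0.0747]
orientation: [179.9, -0.1, -159.9]
ft_force: [-0.1, -0.2, 0.6]
opening: 0.055
```

Request:
apply_moves(motion=[[0,0,0,0,0,0,0.045],[0,0,0,0,0,0,0.035],[0,0,0,0,0,0,0.027],[0,0,0,0,0,0,0.021],[0,0,0,0,0,0,0.015],[0,0,0,0,0,0,0.008],[0,0,0,0,0,0,0.004],[0,0,0,0,0,0,0.004]])

```text
time_s: 12.6
ee_pos: [0.5027, -0.3095, 0.0766]
orientation: [-179.9, 0.0, -160.0]
ft_force: [1.1, -3.9, 5.4]
opening: 0.0127
```

Request:
apply_moves(motion=[[0,0,0.004,0,0,0,0.004],[0,0,0.006,0,0,0,0.004],[0,0,0.015,0,0,0,0.004],[0,0,0.025,0,0,0,0.004],[0,0,0.03,0,0,0,0.004],[0,0,0.025,0,0,0,0.004],[0,0,0.015,0,0,0,0.004],[0,0,0.005,0,0,0,0.004],[0,0,0,0,0,0,0.004],[0,0,0,0,0,0,0.004]])

```text
time_s: 13.6
ee_pos: [0.5019, -0.3085, 0.199]
orientation: [179.9, -0.1, -160.0]
ft_force: [0.1, -0.2, -5.1]
opening: 0.0127
```

Run:
```python
from h import *
o=env.get_obs();print(o['time_s'],o['ee_pos'],o['orientation'],o['ft_force'],o['torque'],o['opening'])
a=env.read_camera('side')[:,:,::-1].copy()
crop(a,270,150,160,190,3,'pics/s7c.png')
```

```text
13.6 [ 0.50185484 -0.30849433  0.19903209] [ 1.79852332e+02 -9.64105938e-02 -1.59963010e+02] [ 0.09014965 -0.17145759 -5.10471811] [-0.01464758  0.06495152  0.02676864] 0.01266591007181272
```

View pics/s7c.png

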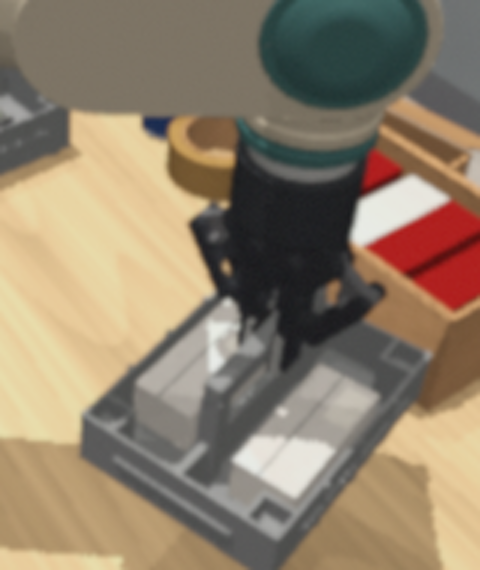

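The tray is lifted level with both cartons inside (-5.1 N matches 0.52 kg). Check the spray can and carton clearance, then carry it across at a raised height.

Request:
apply_moves(motion=[[0,0.006,0.015,0,0,0,0.004],[0,0.014,0.015,0,0,-0.006,0.004],[0.0015,0.022,0.005,0,0,-0.012,0.004],[0.0015,0.028,0,0,0,-0.012,0.004],[0.0015,0.03,0,0,0,-0.012,0.004],[0.0015,0.03,0,0,0,-0.012,0.004],[0.002,0.03,0,0,0,-0.012,0.004],[0.002,0.03,0,0,0,-0.012,0.004],[0.002,0.03,0,0,0,-0.012,0.004],[0.002,0.03,0,0,0,-0.012,0.004],[0.002,0.03,0,0,0,-0.012,0.004],[0.002,0.03,0,0,0,-0.012,0.004]])

```text
time_s: 14.85
ee_pos: [0.5202, 0.0033, 0.2377]
orientation: [-180.0, 0.1, -167.2]
ft_force: [0.5, -0.5, -5.9]
opening: 0.0127
```

Run:
```python
from h import *
o=env.get_obs();print(o['time_s'],o['ee_pos'],o['orientation'],o['ft_force'],o['opening'])
print('can',w('top',214,146,0),'carton near',w('top',307,153,0),w('top',393,142,0))
```

```text
14.85 [0.52016523 0.00332114 0.23774373] [-1.79986011e+02  1.34792774e-01 -1.67184906e+02] [ 0.51203005 -0.54444405 -5.87797894] 0.01274311451884935
can [0.74730386 0.17874975 0.        ] carton near [ 0.70612693 -0.06600892  0.        ] [ 0.71693384 -0.29748845  0.        ]
```

Request:
apply_moves(motion=[[0.002,0.03,0,0,0,-0.014,0.004],[0.002,0.03,0,0,0,-0.014,0.004],[0.002,0.03,0,0,0,-0.014,0.004],[0.002,0.03,0,0,0,-0.014,0.004],[0.002,0.03,0,0,0,-0.014,0.004],[0.002,0.03,0,0,0,-0.014,0.004],[0.002,0.027,0,0,0,-0.014,0.004],[0,0.018,0,0,0,-0.01,0.004],[0,0.01,0,0,0,-0.007,0.004],[0,0.003,0,0,0,0,0.004],[0,0,0,0,0,0,0.004],[0,0,0,0,0,0,0.004]])

```text
time_s: 16.05
ee_pos: [0.5344, 0.2384, 0.2362]
orientation: [-180.0, 0.0, -173.8]
ft_force: [0.2, 0.4, -4.4]
opening: 0.0129
```

Run:
```python
from h import *
o=env.get_obs();print(o['time_s'],o['ee_pos'],o['orientation'],o['ft_force'],o['opening'])
a=env.read_camera('side')[:,:,::-1].copy();b=env.read_camera('top')[:,:,::-1].copy()
crop(a,190,80,130,150,4,'pics/s8c.png');crop(b,110,130,160,150,3.7,'pics/t8c.png')
cv2.imwrite('pics/s8.png',a);cv2.imwrite('pics/t8.png',b)
```

```text
16.05 [0.53441136 0.23837616 0.23617009] [-1.79990931e+02  1.47284526e-02 -1.73815089e+02] [ 0.20634022  0.35181172 -4.4375221 ] 0.012877989382392537
```

View pics/s8c.png

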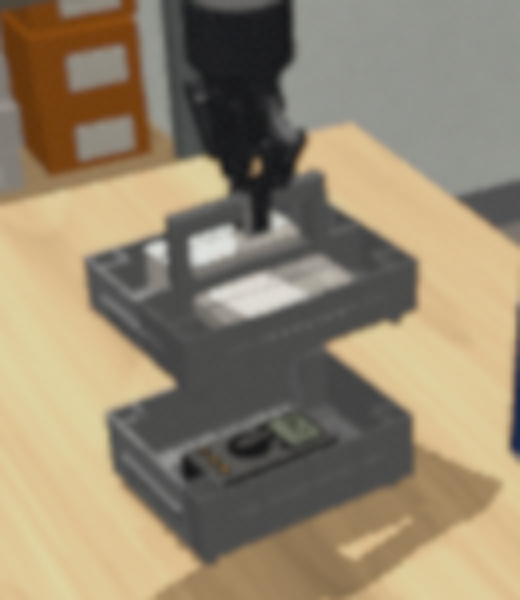

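View pics/t8c.png

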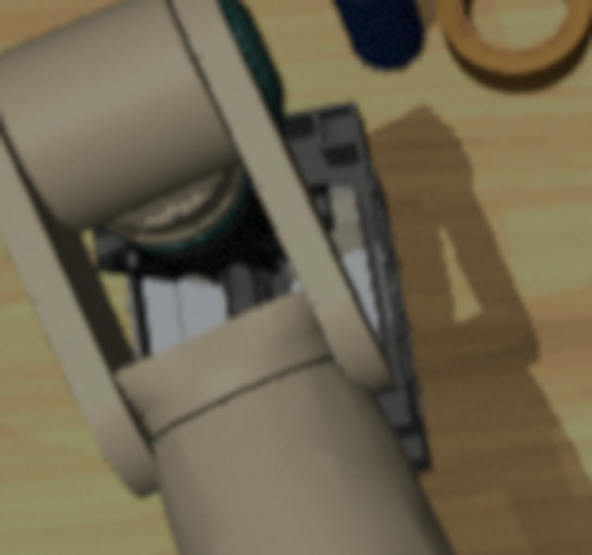

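The side crop shows the handled tray level above the open tray, cartons inside. Correct y and come down to about 25 mm above the rim, then compare the two.

Request:
apply_moves(motion=[[0,0.003,-0.015,0,0,0,0.004],[0,0.003,-0.025,0,0,0,0.004],[0,0,-0.015,0,0,0,0.004],[0,0,-0.007,0,0,0,0.004],[0,0,0,0,0,0,0.004],[0,0,0,0,0,0,0.004]])

```text
time_s: 16.75
ee_pos: [0.5347, 0.2451, 0.1747]
orientation: [180.0, 0.1, -173.8]
ft_force: [0.3, -1.1, -4.8]
opening: 0.0128
```

Run:
```python
from fit import *
from h import env,crop
o=env.get_obs();print(o['time_s'],o['ee_pos'],o['orientation'],o['ft_force'],o['opening'])
a=env.read_camera('side')[:,:,::-1].copy();b=env.read_camera('top')[:,:,::-1].copy()
cv2.imwrite('pics/s9.png',a);cv2.imwrite('pics/t9.png',b)
e=o['ee_pos'];yt=np.radians(o['orientation'][2]+180);z0=e[2]-.0766;print('z0',z0)
def mk(im,cam,ox,oy,ww,hh,s,name):
    c=cv2.resize(im[oy:oy+hh,ox:ox+ww],None,fx=s,fy=s,interpolation=cv2.INTER_CUBIC)
    cv2.imwrite('pics/raw_'+name,c)
    c=c.copy()
    draw(c,cam,box([e[0],e[1],yt],.2,.15,z0+.056),s,ox,oy,(0,255,0))
    draw(c,cam,box([e[0],e[1],yt],.2,.15,z0+.012),s,ox,oy,(0,255,255))
    draw(c,cam,box([.5338,.2445,np.radians(6.2)],.2,.15,.072),s,ox,oy,(0,0,255))
    cv2.imwrite('pics/'+name,c)
mk(a,'side',205,115,100,110,5,'s9c.png');mk(b,'top',120,140,130,130,4,'t9c.png')
```

```text
16.75 [0.53474484 0.24512739 0.17469506] [ 1.79976708e+02  7.47235639e-02 -1.73780191e+02] [ 0.27803736 -1.11017332 -4.76510208] 0.0128077054153836
z0 0.0980950597711904
```

View pics/s9c.png

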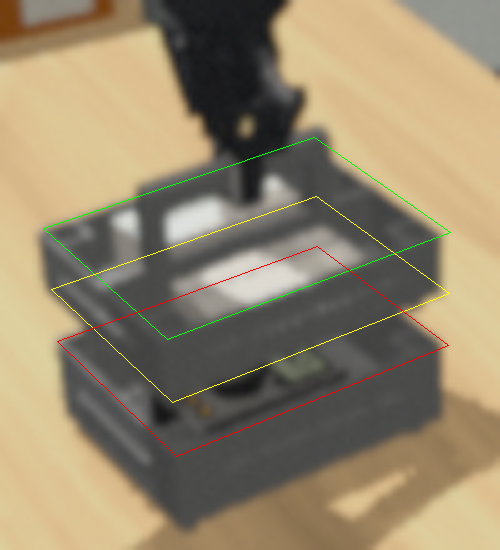

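View pics/t9c.png

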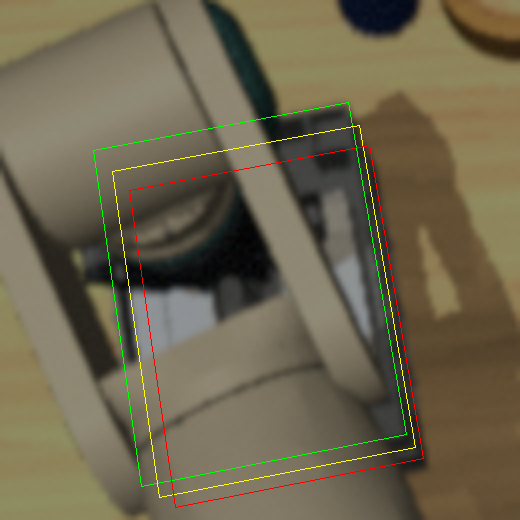

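View pics/raw_s9c.png

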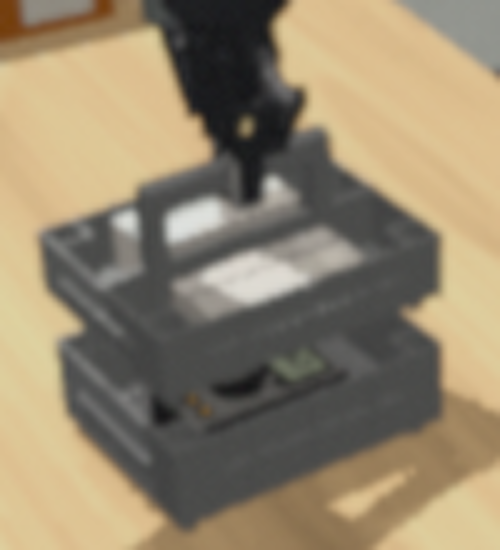

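Run:
```python
import cv2,numpy as np
a=cv2.imread('pics/s9.png')[135:225,208:300]
a=cv2.resize(a,None,fx=6.5,fy=6.5,interpolation=cv2.INTER_LANCZOS4).astype(float)
cv2.imwrite('pics/s9e.png',np.clip((a-20)*2.4,0,255).astype(np.uint8))
```

View pics/s9e.png

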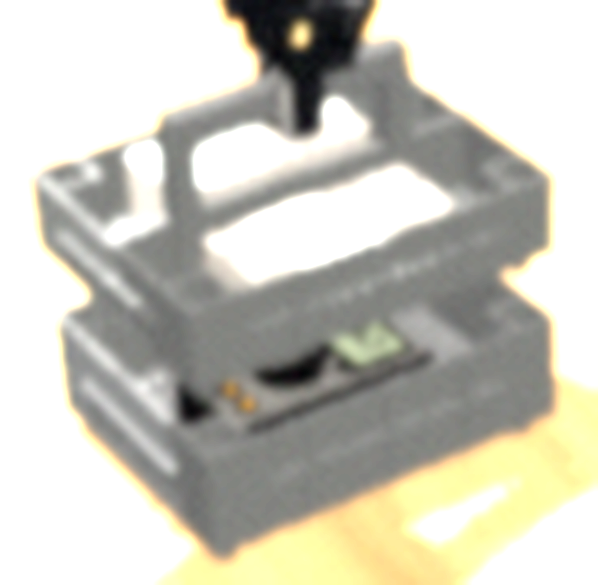

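Run:
```python
from h import *
f=lambda x,y:((x+.5)/6.5-.5+208,(y+.5)/6.5-.5+135)
for n,t,l in(('left',(38,182),(66,322)),('right',(549,182),(551,320)),('front',(190,312),(210,452))):
    T=w('side',*f(*t),.0981+.056);L=w('side',*f(*l),.072);print(n,T[:2].round(4),L[:2].round(4),((T-L)[:2]*1e3).round(1))
```

```text
left [0.4227 0.2958] [0.4282 0.2981] [-5.6 -2.4]
right [0.6307 0.1775] [0.6358 0.1825] [-5.1 -5. ]
front [0.4402 0.1604] [0.446  0.1664] [-5.8 -6. ]
```

Run:
```python
import cv2,numpy as np
a=cv2.imread('pics/t9.png')[155:265,170:240]
a=cv2.resize(a,None,fx=5.4,fy=5.4,interpolation=cv2.INTER_LANCZOS4).astype(float)
b=np.clip((a-10)*2.2,0,255).astype(np.uint8)
a0=cv2.imread('pics/t0.png') if 0 else cv2.imread('pics/top0.png')
c=cv2.resize(a0[155:265,170:240],None,fx=5.4,fy=5.4,interpolation=cv2.INTER_LANCZOS4).astype(float)
cv2.imwrite('pics/t9e.png',np.hstack([b,np.clip((c-10)*2.2,0,255).astype(np.uint8)]))
```

```text
(no output)
```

View pics/t9e.png

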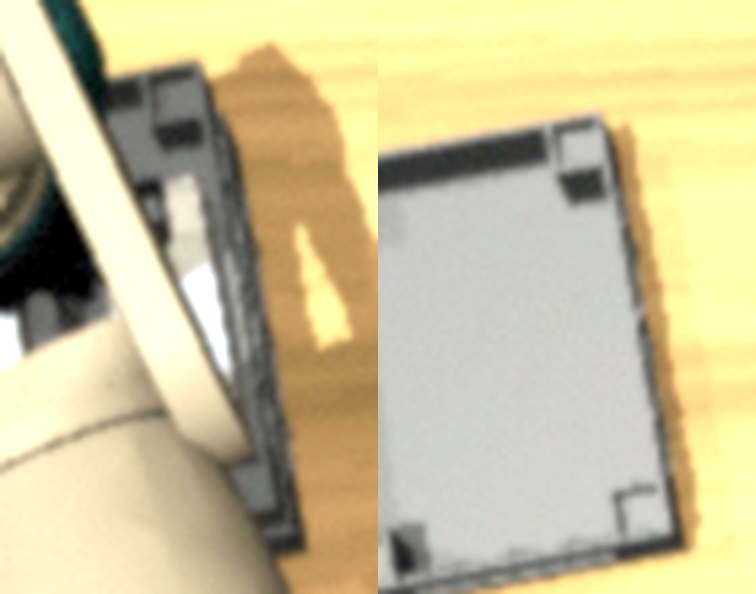

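Run:
```python
from h import *
f=lambda x,y:((x+.5)/5.4-.5+170,(y+.5)/5.4-.5+155)
for t,l in(((200,63),(224,117)),((273,517),(299,541))):
    T=w('top',*f(*t),.0981+.056);L=w('top',*f(*l),.072);print(T[:2].round(4),L[:2].round(4),((T-L)[:2]*1e3).round(1))
def corner(cx,cy,a):
    a=np.radians(a);return [cx+.1*np.cos(a)+.075*np.sin(a),cy+.1*np.sin(a)-.075*np.cos(a)]
print(corner(.5347,.2451,6.2),corner(.5338,.2445,6.2))
```

```text
[0.6394 0.1816] [0.6407 0.1825] [-1.3 -0.9]
[0.4388 0.162 ] [0.4412 0.1603] [-2.4  1.7]
[np.float64(0.6422150480751833), np.float64(0.18133861327267864)] [np.float64(0.6413150480751834), np.float64(0.1807386132726786)]
```

The top camera puts the tray offset at about (-2,0) mm, the side camera (more sensitive to height) at (-5,-4), and kinematics at (+1,+0.6). The sockets allow ±5 mm at the tips, so I shift +1.5 mm in x and lower slowly, feeling for contact.

Request:
apply_moves(motion=[[0.0015,0,-0.006,0,0,0,0.004],[0,0,-0.008,0,0,0,0.004],[0,0,-0.006,0,0,0,0.004],[0,0,-0.003,0,0,0,0.004],[0,0,0,0,0,0,0.004],[0,0,0,0,0,0,0.004]])

```text
time_s: 17.45
ee_pos: [0.5359, 0.2452, 0.1509]
orientation: [180.0, 0.0, -173.8]
ft_force: [0.5, -0.4, -5.6]
opening: 0.0127
```

Request:
apply_moves(motion=[[0,0,-0.0015,0,0,0,0.004],[0,0,-0.0015,0,0,0,0.004],[0,0,-0.0015,0,0,0,0.004],[0,0,0,0,0,0,0.004]])

```text
time_s: 17.85
ee_pos: [0.5357, 0.245, 0.146]
orientation: [-180.0, -0.0, -173.8]
ft_force: [0.2, -0.3, -5.6]
opening: 0.0129
```

No contact with the tips nominally 2.6 mm below the rim, so the feet are entering the sockets.

Request:
apply_moves(motion=[[0,0,-0.0015,0,0,0,0.004],[0,0,-0.0015,0,0,0,0.004],[0,0,0,0,0,0,0.004]])

```text
time_s: 18.15
ee_pos: [0.5357, 0.2451, 0.143]
orientation: [-180.0, -0.0, -173.8]
ft_force: [-0.5, 1.1, -6.0]
opening: 0.0127
```

Request:
apply_moves(motion=[[0,0,-0.0015,0,0,0,0.004],[0,0,-0.0015,0,0,0,0.004],[0,0,0,0,0,0,0.004]])

```text
time_s: 18.45
ee_pos: [0.5357, 0.2451, 0.14]
orientation: [-180.0, -0.0, -173.8]
ft_force: [-0.3, -0.3, -4.1]
opening: 0.0128
```

Request:
apply_moves(motion=[[0,0,-0.001,0,0,0,0.004],[0,0,-0.001,0,0,0,0.004],[0,0,0,0,0,0,0.004]])

```text
time_s: 18.75
ee_pos: [0.5358, 0.2451, 0.1381]
orientation: [180.0, -0.0, -173.8]
ft_force: [0.2, -0.2, -5.7]
opening: 0.0129
```

Request:
apply_moves(motion=[[0,0,-0.001,0,0,0,0.004],[0,0,0,0,0,0,0.004]])

```text
time_s: 18.95
ee_pos: [0.5359, 0.2451, 0.1373]
orientation: [180.0, 0.0, -173.8]
ft_force: [0.6, 0.3, -5.6]
opening: 0.0129
```

Request:
apply_moves(motion=[[0,0,-0.001,0,0,0,0.004],[0,0,0,0,0,0,0.004]])

```text
time_s: 19.15
ee_pos: [0.5361, 0.2452, 0.1367]
orientation: [180.0, 0.0, -173.8]
ft_force: [0.6, 1.3, -2.6]
opening: 0.0126
```

Contact begins at 0.1367, against 0.1366 predicted for fully home. Press slightly to confirm.

Request:
apply_moves(motion=[[0,0,-0.001,0,0,0,0.004],[0,0,0,0,0,0,0.004]])

```text
time_s: 19.35
ee_pos: [0.5361, 0.2452, 0.1366]
orientation: [180.0, 0.1, -173.8]
ft_force: [-3.2, -0.5, 3.9]
opening: 0.0128
```

Request:
apply_moves(motion=[[0,0,-0.0007,0,0,0,0.004],[0,0,0,0,0,0,0.004]])

```text
time_s: 19.55
ee_pos: [0.5362, 0.2452, 0.1366]
orientation: [180.0, 0.1, -173.8]
ft_force: [-4.8, -1.7, 9.1]
opening: 0.0124
```

Run:
```python
from h import *
a=env.read_camera('side')[:,:,::-1].copy()
c=cv2.resize(a[140:230,205:305],None,fx=6,fy=6,interpolation=cv2.INTER_LANCZOS4).astype(float)
cv2.imwrite('pics/s10.png',np.clip((c-20)*2.2,0,255).astype(np.uint8))
```

```text
(no output)
```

View pics/s10.png

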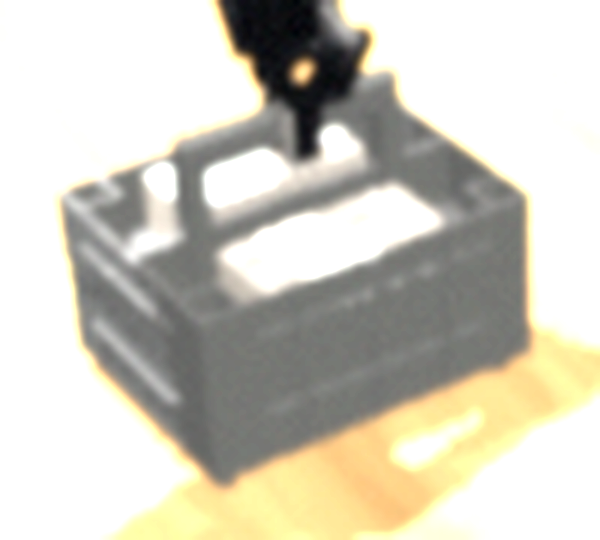

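The crop shows both trays flush all round with no gap at the joint, and the stack's height unbroken from (225,480) to (205,320). Ease off and release.

Request:
apply_moves(motion=[[0,0,0.0013,0,0,0,0.004],[0,0,0,0,0,0,0.018],[0,0,0,0,0,0,0.025],[0,0,0,0,0,0,0.035],[0,0,0,0,0,0,0.045],[0,0,0,0,0,0,0.05],[0,0,0,0,0,0,0.05]])

```text
time_s: 20.3
ee_pos: [0.5359, 0.2451, 0.1359]
orientation: [180.0, -0.0, -173.8]
ft_force: [0.6, -0.5, 0.2]
opening: 0.0503
```

Request:
apply_moves(motion=[[0,0,0.01,0,0,0,0.05],[0,0,0.02,0,0,0,0.05],[0,0,0.03,0,0,0,0.05],[0,0,0.03,0,0,0,0.05],[0,-0.01,0.03,0,0,0,0.05],[-0.01,-0.04,0.01,0,0,0,0.05],[-0.01,-0.04,0,0,0,0,0.05],[-0.01,-0.04,0,0,0,0,0.05],[-0.01,-0.04,0,0,0,0,0.05],[-0.01,-0.04,0,0,0,0,0.05],[-0.01,-0.04,0,0,0,0,0.05],[0,0,0,0,0,0,0.05]])

```text
time_s: 21.5
ee_pos: [0.4751, -0.0085, 0.2672]
orientation: [-179.9, 0.1, -174.1]
ft_force: [0.2, 0.1, 0.6]
opening: 0.0498
```

Run:
```python
from h import *
o=env.get_obs();print(o['time_s'],o['ee_pos'],o['ft_force'])
a=env.read_camera('side')[:,:,::-1].copy();b=env.read_camera('top')[:,:,::-1].copy()
cv2.imwrite('pics/t11.png',b)
c=cv2.resize(a[130:230,205:305],None,fx=4,fy=4,interpolation=cv2.INTER_CUBIC);d=cv2.resize(b[160:260,130:230],None,fx=4,fy=4,interpolation=cv2.INTER_CUBIC)
cv2.imwrite('pics/f11.png',np.clip(np.hstack([c,d])*1.6,0,255).astype(np.uint8))
```

```text
21.5 [ 0.47510211 -0.00850524  0.26720343] [0.23289524 0.13094519 0.58552172]
```

View pics/f11.png

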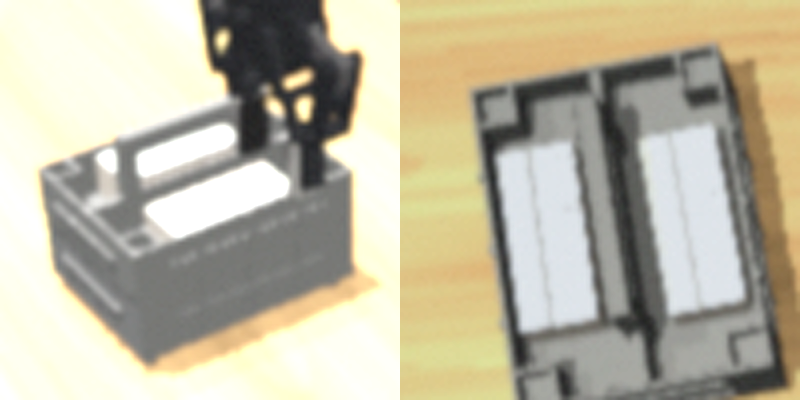

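View pics/t11.png

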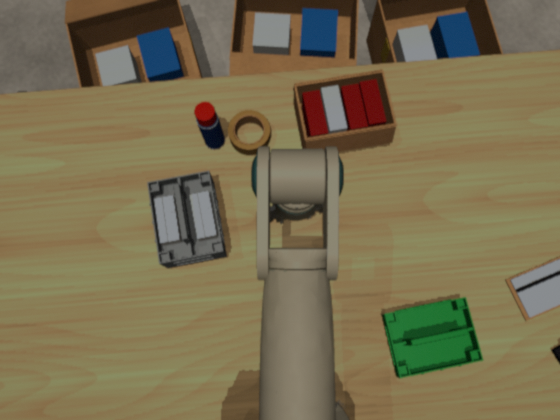

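The stack is flush and level with both cartons inside, the gripper is clear (y = -0.01), and the can, tape, carton and green tray are unmoved. Hand in.

```bash
python3 -c "
from plant import env
print(env.sign_off(),env.get_obs()['time_s'])"
```

```text
the job is handed in; nothing more can be done
the job is handed in; nothing more can be done
```

The job is done and handed in after about 21.6 s. The multimeter lies flat, display up, in the open tray, and the handled tray with both cartons is seated on top of it.

- **Meter:** it was lowered until it touched the tray floor at the predicted height (TCP z 20.6 mm). A picture then showed it flat, display up, and the tray had not moved.
- **Stacking:** the feet went into the sockets without any side load. Contact came at TCP z 136.6 mm, exactly the predicted fully-home height, and it held there under about 9 N.
- **Last pictures:** the trays are flush with no gap at the joint, and both cartons are inside. The gripper is clear, and the spray can, tape roll, big carton and green tray look where they were.
- **A check that disagreed:** before the final lowering, the side camera put the handled tray about (-5, -4) mm off in x and y. The top camera gave about (-2, 0) mm and the arm position (+1, +0.6) mm. I shifted it 1.5 mm in x, and the free entry into the sockets showed the alignment was good.

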